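# Fit the stop sleeve on the corking jig past its ball catch

### The arm

A 7-joint arm with a two-finger parallel gripper is mounted at the origin on a cart in front of the work surface, level with it; the furniture and walls round the work are solid. World frame = base frame: x ahead of the robot, y to its left, z up, the work surface at z = 0. Lengths are in m, angles in rad, forces in N, time in s.
With the tool pointing down it reaches from about 0.425 to 0.825 m from the base axis. Payload 3.6 kg.
Tool frame: the origin (TCP) lies at the centre of the arm's flange, where the gripper is bolted on; the fingertips stand 186 mm ahead of it and the grasp point (between the pads) lies 167 mm ahead of it (ctrl.tcp_to_grasp is the distance from the TCP to the grasp point, in m); z points along the fingers, y is the line along which they close (so a half turn about z gives the same grasp; the last joint's range is limited). The gripper opens to 93 mm and grips with 3 to 60 N. Pads are 15 mm wide; open, the fingers measure 128 mm over their backs; the gripper's body (75 mm by 188 mm) begins 65 mm behind the grasp point.
Start: joints at [-1.224, 0.615, -0.013, 1.423, 0.008, 1.103, -0.04], TCP at [0.237, 0.605, 0.405] pointing down, gripper open.
Joint ranges: [-3.12, 3.12], [-0.3, 2.06], [-1.34, 1.32], [0.26, 2.42], [-1.36, 4.5], [0.01, 1.98], [-2.84, 2.84]. Speed limits (rad/s): [2.79, 2.79, 3.14, 3.14, 3.14, 3.14, 3.14].

### API

Orientations are given as a rotation vector (axis times angle).
In Python, from rig import ctrl, get_image, camera_model gives the robot as it stands.
- The arm moves only by the tool send_rows, never from a script. Its argument "motion" is a list of rows, each an object of numbers: "x", "y", "z": the shift along the world's x, y, z in units of 40 mm (1.0 is 40 mm); "ax", "ay", "az": the turn, a rotation vector about the world's x, y, z in units of 10 degrees (1.0 is 10 degrees); "hand": the finger opening in mm, from 0 to 93. A call has 1 to 20 rows; each row is the pose to reach, as a shift and turn from the pose commanded when the call began; what a row does not reach only later rows make up. A row lasts 1/8 s, in which the tool goes at most 62.5 mm and 10.7 degrees, less where a joint would pass 70% of its speed; a pose out of reach is approached as far as the arm can. A call with a gripper value outside its range is refused whole. The fingers move at their own pace and stop on an object; "force" is the grip in N (left out, the last holds). Time passes only in rows, so rows that repeat a pose let the fingers close. It gives the time, the measured TCP pose, the force, the opening and the grip force at its end, in the units of the state.
- ctrl.read_state(): the state, without advancing time (a new reading comes with each control period).
- get_image(name): name is "scene" or "top" or "wrist"; returns the picture (420x560x3 uint8, red, green, blue); there is no depth.
- camera_model(name): a dict with "K" (3x3 intrinsics, pixels), "T" (4x4, takes a point from camera to world coordinates); the wrist camera has in their place "T_tool_cam" (4x4, takes a point from camera to tool coordinates, whose origin is the TCP and whose axes are the flange's). Camera axes: x right, y up, looking along -z (the intrinsics and any distortion apply to the point x, -y, -z); pixel columns grow to the right and rows downward; lengths in m; the calibration is good to about 2 mm. The wrist camera is an equidistant fisheye: a pixel r from the principal point sees the ray r / f radians off the axis. A picture is of the moment at which its call begins: read the wrist's pose just before it. camera_model takes no time and is no camera call.
- ctrl.sign_off(): hands the job in; it is judged then, once.
The state is a dict: "t": time; "joint_pos": joint angles; "qd": joint speeds; "effort": joint torques, N m; "tcp_pos": TCP position; "ee_rot": TCP orientation; "wrist_force": force on the tool from outside, world axes, zero at the start; "wrist_torque": the same for the moment, N m; "finger_gap": finger opening in m; "gripper_force": force on a finger pad.
Only numpy, scipy, OpenCV 4.12 (cv2) and the standard library are available. Lean on these libraries where they do the work, as an engineer would, in place of code of your own. Each camera call takes 0.05 s, during which the arm holds its last target. There are 200 camera calls.

### The job

Put the wide-headed sleeve onto the jig's upright rod, head up, and press it down gently past the sprung ball in the rod until it clicks, keeping hold of it until then, so that the ball has sprung out again above the sleeve and holds it down; then let go. Stop at the click: do not ram the sleeve against the rod's stop ring. Leave the slim sleeve and the other things where they are.

Things in the scene. Friction and masses are not known exactly. Their poses are not given: they have to be found in the camera images.
- sleeve: The sleeve to fit: bright steel, 40 mm high, 0.1 kg, upright on the worktop right of the jig, in a near or a far area (the slim sleeve is in the other). Lower 24 mm: plain barrel, 30 mm diameter; upper 16 mm: knurled head, 44 mm (grip there). Through bore 16 mm, lead-in 19.6 mm over the lowest 2.5 mm. Origin: centre of its underside, z up the bore.
- slim_sleeve: A bystander: similar but slimmer steel sleeve, 40 mm high, head 30 mm, barrel 22 mm, bore only 11 mm, too small for the rod. Origin: centre of its underside.
- jig: Corking jig, fixed: grey foot 70 x 70 x 12 mm with an upright rod in its middle. A brass stop ring (30 mm diameter, rigid) sits on the rod; its upper face is set anywhere from 24 to 38 mm above the worktop, and no reading gives it. The ball's centre is always 47 mm above that face. Origin: centre of the foot's underside, z up the rod, ball on the -x side.
- rod_tip (a point): Centre of the rod's top, 96 mm above the worktop. The rod is steel, 14 mm in diameter, and tapers over its last 8 mm to 7 mm.
- ball (a joint): How far the sprung 12 mm ball is pressed into the rod (m): 0 = out, 4.5 mm proud of the rod; 0.0045 = flush; springs back, 5 to 9 N. Pushing the sleeve over it takes about 5 to 15 N, then up to 8 N of drag while it passes (40 mm); at the click the drag ends, and 1.6 mm lower the sleeve meets the stop ring.
- cork_a: A bystander: wine cork standing on end, 24 mm thick, 42 mm high. Origin: centre of its underside.
- cork_b: A bystander: wine cork lying, 24 mm thick, 42 mm long. Origin: centre of its underside.
- whetstone: A bystander: grey stone block 48 x 152 x 24 mm. Origin: centre of its underside, y along its length.
- nail_tin: A bystander: open tin of nails, 74 mm wide, 61 mm high. Origin: centre of its underside.
- tap: A bystander: brass barrel tap lying, 33 x 104 x 47 mm. Origin: centre of its underside, y along its length.
There are look-alikes about, which are no part of the job. Leave any green or orange look-alike of the sleeve alone.

How it is judged:
By the outcome, as a careful person would: the job done as asked, in the order asked, and still so for the second after the job is handed in, with the robot touching nothing.
It also fails if it takes over 67 s, if anything falls off the work surface, if the arm or the gripper's body presses on something with over 40 N, if the wrist force passes 120 N, or if a joint passes its speed limit or range.

## Working session

There is one attempt and no reset: what is moved stays moved. The work goes in short steps, Python scripts to look and compute and a tool call to move; the robot and the scene stay as the last step left them, time stands still between calls to the robot, and variables do not carry over. Pictures are saved under pics/ and viewed, at most 10 in all, crops included, and the job is handed in when it is done.

Besides the shell and the picture viewer there is one more tool, called after "Request:" by a JSON object that holds its "fn" and its "kwargs", one argument or row to a line. send_rows: Moves the arm, as the interface text tells. Its arguments: {"type":"object","properties":{"motion":{"type":"array"},"force":{"type":"number"}},"required":["motion"]}

```bash
mkdir -p pics; ls; cat > h.py <<'E'
import numpy as np, cv2
from rig import ctrl,get_image,camera_model
def save(n,f,crop=None,s=1):
    im=get_image(n)
    cv2.imwrite('pics/raw_'+f,im[:,:,::-1])
    if crop: im=im[crop[1]:crop[3],crop[0]:crop[2]]
    im=cv2.resize(im,None,fx=s,fy=s,interpolation=cv2.INTER_CUBIC)
    cv2.imwrite('pics/'+f,im[:,:,::-1])
def ray(m,u,v):
    K=m['K'];T=np.array(m['T']);K=np.array(K)
    d=np.array([(u-K[0,2])/K[0,0],-(v-K[1,2])/K[1,1],-1.]);return T[:3,3],T[:3,:3]@d
def onz(m,u,v,z):
    o,d=ray(m,u,v);return o+d*(z-o[2])/d[2]
E
python3 - <<'E'
from h import *
save('scene','s1.png',None,1.4);save('top','t1.png',None,1.4)
s=ctrl.read_state();print(s)
for n in('scene','top','wrist'):print(n,camera_model(n))
E
```

```text
pics
{'t': 0.1, 'joint_pos': array([-1.22451255,  0.61581774, -0.01262785,  1.42470755,  0.00811443,
        1.10337382, -0.04037626]), 'qd': array([ 0.00065826, -0.0020249 , -0.00020947, -0.00504992, -0.00125461,
       -0.00203432,  0.00131888]), 'effort': array([ 1.21928686e-03, -4.60040331e+01,  2.09928215e-01, -1.66243494e+01,
       -6.11560140e-02,  1.69527851e-02,  1.23744435e-04]), 'tcp_pos': array([0.23661804, 0.60511048, 0.40370989]), 'ee_rot': array([-0.58194912, -3.0868275 ,  0.00349129]), 'wrist_force': array([-0.58984737,  0.79472985,  0.18201438]), 'wrist_torque': array([0.00161714, 0.02545151, 0.04138298]), 'gripper_force': 0.0, 'finger_gap': 0.09269802798048596}
scene {'K': array([[437.01780204,   0.        , 282.60313119],
       [  0.        , 437.01780204, 210.65612846],
       [  0.        ,   0.        ,   1.        ]]), 'T': array([[ 0.75569574,  0.32909483, -0.56623364, -0.05979028],
       [-0.65483296,  0.3653559 , -0.66159569, -0.42546975],
       [-0.01085092,  0.8707535 ,  0.49160004,  0.59632195],
       [ 0.        ,  0.        ,  0.        ,  1.      
[... 245 characters left out ...]
[-0.99488894,  0.09658209, -0.0294601 ,  0.23081558],
       [-0.00448041,  0.24924435,  0.96843027,  0.91380461],
       [ 0.        ,  0.        ,  0.        ,  1.        ]])}
wrist {'K': array([[325.1922621 ,   0.        , 284.64400067],
       [  0.        , 325.1922621 , 207.17932315],
       [  0.        ,   0.        ,   1.        ]]), 'T_tool_cam': array([[ 1.77723112e-04,  9.66388579e-01,  2.57085751e-01,
         7.18221005e-02],
       [ 9.99999923e-01, -2.61636986e-04,  2.92197823e-04,
         1.07841744e-03],
       [ 3.49639780e-04,  2.57085679e-01, -9.66388551e-01,
         1.98114749e-02],
       [ 0.00000000e+00,  0.00000000e+00,  0.00000000e+00,
         1.00000000e+00]])}
```

View pics/s1.png

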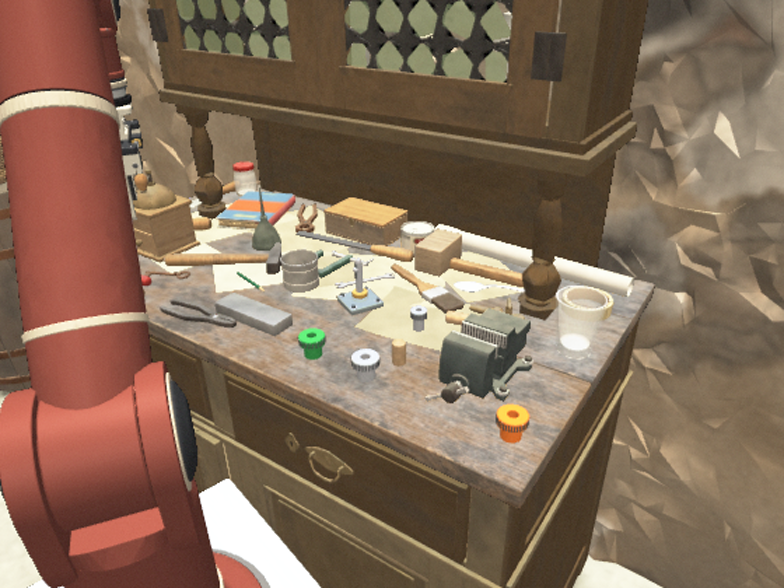

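View pics/t1.png

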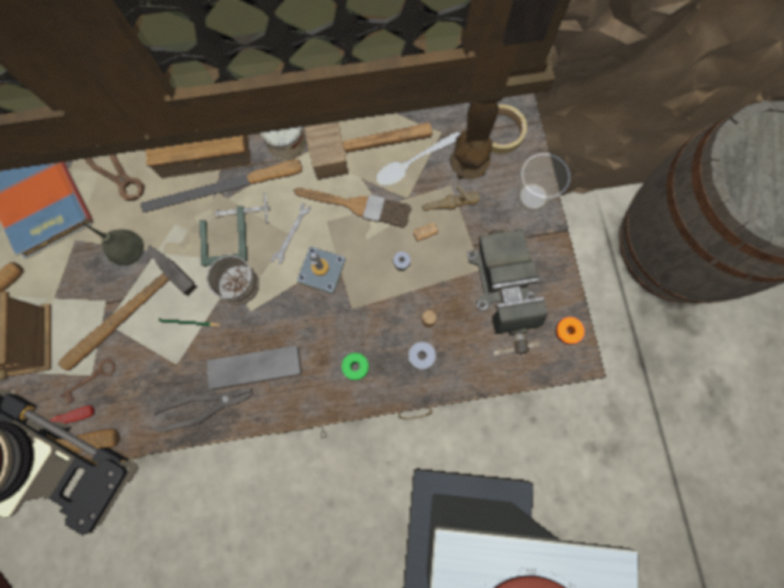

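Scene view (784x588 scale): the bright steel wide candidate is at (365,358) and the slim steel sleeve at (419,315). The green look-alike is at (312,342), the orange one at (512,420), and the jig rod at about (359,265–295). In the top view, wide is at (422,355), slim (402,260) and the jig (320,267). Wide fits because it is steel and has the broader head with a bore. I'll confirm this in a crop.

```bash
python3 - <<'E'
from h import *
a=cv2.imread('pics/raw_s1.png')[175:285,205:335];b=cv2.imread('pics/raw_t1.png')[165:275,205:335]
cv2.imwrite('pics/c1.png',np.hstack([cv2.resize(i,(390,330),interpolation=cv2.INTER_CUBIC) for i in(a,b)]))
S=camera_model('scene');T=camera_model('top')
print('wide',onz(T,422/1.4,355/1.4,.04),onz(S,365/1.4,356/1.4,.04))
print('slim',onz(T,402/1.4,260/1.4,.04),onz(S,419/1.4,310/1.4,.04))
print('tip',onz(T,313.5/1.4,253/1.4,.096),onz(S,359.5/1.4,262/1.4,.096))
print('cork',onz(T,429/1.4,317/1.4,.042), 'green',onz(T,355/1.4,366/1.4,.04))
for q in[(312,248),(346,260),(335,291),(300,280)]:print(onz(T,q[0]/1.4,q[1]/1.4,.012))
E
```

```text
wide [0.41605383 0.20629257 0.04      ] [0.41716277 0.20778688 0.04      ]
slim [0.57424264 0.25501196 0.04      ] [0.57615457 0.25448775 0.04      ]
tip [0.55522706 0.39657637 0.096     ] [0.54776741 0.38559453 0.096     ]
cork [0.47973558 0.20042514 0.042     ] green [0.38728534 0.31340263 0.04      ]
[0.58871163 0.41757462 0.012     ]
[0.57262752 0.35446521 0.012     ]
[0.51477229 0.36649808 0.012     ]
[0.52829269 0.43021985 0.012     ]
```

View pics/c1.png

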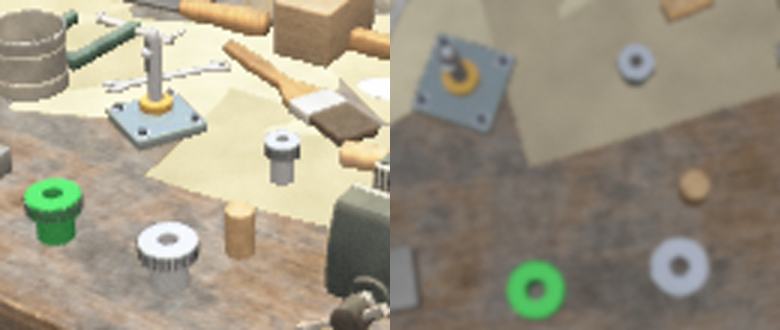

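```bash
python3 - <<'E'
from h import *
from scipy.spatial.transform import Rotation as R
s=ctrl.read_state();r=R.from_rotvec(s['ee_rot']);print(r.as_matrix().round(3))
S=camera_model('scene');T=camera_model('top')
print('tip',onz(T,224,180,.096),onz(S,256.3,184.3,.096))
for q in[(350,95),(480,90),(165,155)]:
  for z in(.25,.4):print('cab',q,z,onz(T,q[0]/1.4,q[1]/1.4,z).round(3))
for q in[(500,330),(482,240),(475,258),(480,300)]:print('vise',[onz(T,q[0]/1.4,q[1]/1.4,z).round(3) for z in(0,.08)])
# target yaw options: tool y axis angle mod 180
y=r.as_matrix()[:,1];print('closing angle',np.degrees(np.arctan2(y[1],y[0])))
print('delta units',((np.array([.416,.207,.36])-s['tcp_pos'])/.04).round(2))
E
```

```text
[[-0.931  0.364 -0.001]
 [ 0.364  0.931 -0.002]
 [-0.    -0.002 -1.   ]]
tip [0.55691452 0.39665301 0.096     ] [0.55711805 0.39963817 0.096     ]
cab (350, 95) 0.25 [0.748 0.347 0.25 ]
cab (350, 95) 0.4 [0.65  0.321 0.4  ]
cab (480, 90) 0.25 [0.774 0.164 0.25 ]
cab (480, 90) 0.4 [0.67  0.179 0.4  ]
cab (165, 155) 0.25 [0.63  0.589 0.25 ]
cab (165, 155) 0.4 [0.559 0.508 0.4  ]
vise [array([0.477, 0.075, 0.   ]), array([0.463, 0.088, 0.08 ])]
vise [array([0.638, 0.116, 0.   ]), array([0.61 , 0.126, 0.08 ])]
vise [array([0.603, 0.126, 0.   ]), array([0.578, 0.135, 0.08 ])]
vise [array([0.527, 0.112, 0.   ]), array([0.508, 0.123, 0.08 ])]
closing angle 68.6470632530328
delta units [ 4.48 -9.95 -1.09]
```

Request:
{"fn": "send_rows", "kwargs": {
  "motion": [
    {"x": 0.4,"y": -0.9,"hand": 70},
    {"x": 0.9,"y": -2.0,"z": -0.1,"hand": 70},
    {"x": 1.4,"y": -3.1,"z": -0.3,"hand": 70},
    {"x": 1.9,"y": -4.2,"z": -0.5,"hand": 70},
    {"x": 2.4,"y": -5.3,"z": -0.7,"hand": 70},
    {"x": 2.9,"y": -6.4,"z": -0.9,"hand": 70},
    {"x": 3.4,"y": -7.5,"z": -1.1,"hand": 70},
    {"x": 3.8,"y": -8.5,"z": -1.1,"hand": 70},
    {"x": 4.2,"y": -9.3,"z": -1.1,"hand": 70},
    {"x": 4.4,"y": -9.8,"z": -1.1,"hand": 70},
    {"x": 4.5,"y": -9.95,"z": -1.1,"hand": 70},
    {"x": 4.5,"y": -9.95,"z": -1.1,"hand": 70},
    {"x": 4.5,"y": -9.95,"z": -1.1,"hand": 70}
  ]
}}

```text
$.motion[0]: bad value
```

```bash
cat >> h.py <<'E'
from scipy.spatial.transform import Rotation as R
def wonz(s,u,v,z):
    m=camera_model('wrist');K=m['K'];X=np.array(m['T_tool_cam'])
    dx,dy=u-K[0,2],v-K[1,2];r=np.hypot(dx,dy);th=r/K[0,0]
    d=np.array([np.sin(th)*dx/r,-np.sin(th)*dy/r,-np.cos(th)])
    Rw=R.from_rotvec(s['ee_rot']).as_matrix()
    o=s['tcp_pos']+Rw@X[:3,3];d=Rw@X[:3,:3]@d
    return o+d*(z-o[2])/d[2]
E
python3 - <<'E'
from h import *
import json
s=ctrl.read_state();print(s['t'],s['tcp_pos'],s['ee_rot'])
json.dump({k:list(s[k]) for k in('tcp_pos','ee_rot')},open('w1.json','w'))
save('wrist','w1.png',None,1.4)
S=camera_model('scene');T=camera_model('top')
(a,d),(b,e)=ray(S,634/1.4,125/1.4),ray(T,552/1.4,75/1.4)
x=np.linalg.lstsq(np.c_[d,-e],b-a,rcond=None)[0];print('cab corner',a+d*x[0],b+e*x[1])
E
```

```text
0.1 [0.23661804 0.60511048 0.40370989] [-0.58194912 -3.0868275   0.00349129]
cab corner [0.79182119 0.02890234 0.36911668] [0.75183928 0.08228716 0.32601697]
```

View pics/w1.png

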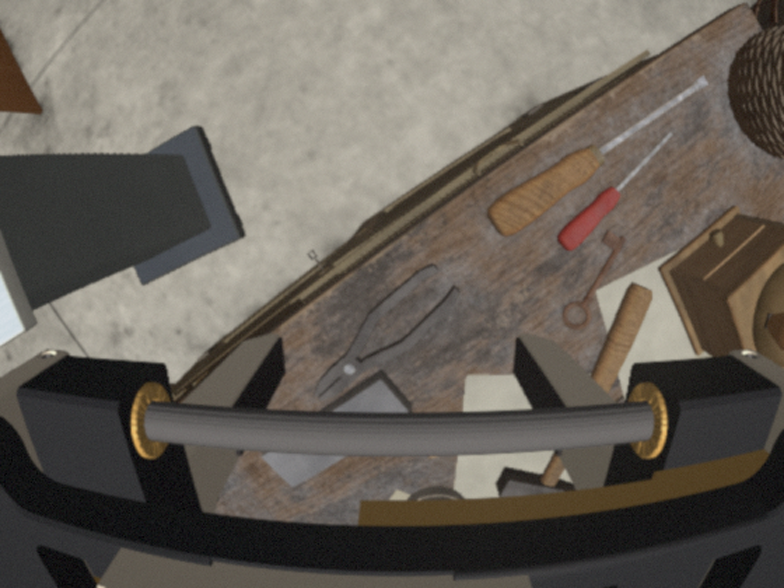

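The move was refused, so the arm is still at its start pose. The wrist view shows that the gripper linkage hides the grasp point (about row 430), while the area above row 400 is clear. I'll resend with all keys filled in.

Request:
{"fn": "send_rows", "kwargs": {
  "motion": [
    {"x": 0.4,"y": -0.9,"z": 0.0,"ax": 0,"ay": 0,"az": 0,"hand": 70},
    {"x": 1.4,"y": -3.1,"z": -0.3,"ax": 0,"ay": 0,"az": 0,"hand": 70},
    {"x": 2.4,"y": -5.3,"z": -0.7,"ax": 0,"ay": 0,"az": 0,"hand": 70},
    {"x": 3.4,"y": -7.5,"z": -1.1,"ax": 0,"ay": 0,"az": 0,"hand": 70},
    {"x": 4.2,"y": -9.3,"z": -1.1,"ax": 0,"ay": 0,"az": 0,"hand": 70},
    {"x": 4.5,"y": -9.95,"z": -1.1,"ax": 0,"ay": 0,"az": 0,"hand": 70},
    {"x": 4.5,"y": -9.95,"z": -1.1,"ax": 0,"ay": 0,"az": 0,"hand": 70},
    {"x": 4.5,"y": -9.95,"z": -1.1,"ax": 0,"ay": 0,"az": 0,"hand": 70},
    {"x": 4.5,"y": -9.95,"z": -1.1,"ax": 0,"ay": 0,"az": 0,"hand": 70},
    {"x": 4.5,"y": -9.95,"z": -1.1,"ax": 0,"ay": 0,"az": 0,"hand": 70},
    {"x": 4.5,"y": -9.95,"z": -1.1,"ax": 0,"ay": 0,"az": 0,"hand": 70},
    {"x": 4.5,"y": -9.95,"z": -1.1,"ax": 0,"ay": 0,"az": 0,"hand": 70}
  ]
}}

```text
t: 1.65
tcp_pos: [0.4162, 0.2086, 0.3608]
ee_rot: [-0.578, -3.088, -0.001]
wrist_force: [0.3, -0.6, -0.3]
finger_gap: 0.07
gripper_force: 0.0
```

Request:
{"fn": "send_rows", "kwargs": {
  "motion": [
    {"x": 0,"y": -0.04,"z": -1,"ax": 0,"ay": 0,"az": 0,"hand": 70},
    {"x": 0,"y": -0.04,"z": -2,"ax": 0,"ay": 0,"az": 0,"hand": 70},
    {"x": 0,"y": -0.04,"z": -3,"ax": 0,"ay": 0,"az": 0,"hand": 70},
    {"x": 0,"y": -0.04,"z": -3.6,"ax": 0,"ay": 0,"az": 0,"hand": 70},
    {"x": 0,"y": -0.04,"z": -4,"ax": 0,"ay": 0,"az": 0,"hand": 70},
    {"x": 0,"y": -0.04,"z": -4.05,"ax": 0,"ay": 0,"az": 0,"hand": 70},
    {"x": 0,"y": -0.04,"z": -4.05,"ax": 0,"ay": 0,"az": 0,"hand": 70},
    {"x": 0,"y": -0.04,"z": -4.05,"ax": 0,"ay": 0,"az": 0,"hand": 70}
  ]
}}

```text
t: 2.65
tcp_pos: [0.417, 0.206, 0.1995]
ee_rot: [0.582, 3.086, 0.002]
wrist_force: [0.5, 0.1, 0.8]
finger_gap: 0.0698
gripper_force: 0.0
```

```bash
python3 - <<'E'
from h import *
a=get_image('wrist');b=get_image('scene')
cv2.imwrite('pics/raw_w2.png',a[:,:,::-1]);cv2.imwrite('pics/raw_s2.png',b[:,:,::-1])
b=cv2.resize(b[200:300,205:305],(400,400),interpolation=cv2.INTER_CUBIC)
a=cv2.resize(a[200:420,180:380],(400,400))
cv2.imwrite('pics/c2.png',np.hstack([b,a])[:,:,::-1])
print(ctrl.read_state()['tcp_pos'])
E
```

```text
[0.41690456 0.20588068 0.19942928]
```

View pics/c2.png

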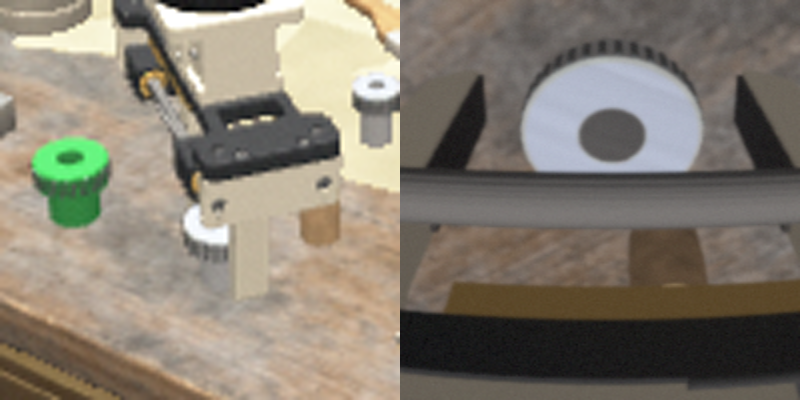

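The wide sleeve sits between the fingers, and its bore is at wrist pixel (286,274). I'll measure it from there before closing.

```bash
python3 - <<'E'
from h import *
s=ctrl.read_state();Rw=R.from_rotvec(s['ee_rot']).as_matrix()
p=wonz(s,286,274,.04);g=s['tcp_pos']+Rw@[0,0,.167];print(p,g,'in tool:',Rw.T@(p-g),'units',(p-g)/.04,Rw[:,2])
E
```

```text
[0.41614649 0.20817831 0.04      ] [0.41711798 0.20599375 0.03242945] in tool: [ 0.00169307  0.00168917 -0.0075703 ] units [-0.02428735  0.05461382  0.18926366] [ 1.27797025e-03  6.77066492e-04 -9.99998954e-01]
```

Request:
{"fn": "send_rows", "kwargs": {
  "force": 45,
  "motion": [
    {"x": -0.02,"y": 0.05,"z": 0,"ax": 0,"ay": 0,"az": 0,"hand": 70},
    {"x": -0.02,"y": 0.05,"z": 0,"ax": 0,"ay": 0,"az": 0,"hand": 50},
    {"x": -0.02,"y": 0.05,"z": 0,"ax": 0,"ay": 0,"az": 0,"hand": 40},
    {"x": -0.02,"y": 0.05,"z": 0,"ax": 0,"ay": 0,"az": 0,"hand": 38},
    {"x": -0.02,"y": 0.05,"z": 0,"ax": 0,"ay": 0,"az": 0,"hand": 38},
    {"x": -0.02,"y": 0.05,"z": 0,"ax": 0,"ay": 0,"az": 0,"hand": 38},
    {"x": -0.02,"y": 0.05,"z": 0,"ax": 0,"ay": 0,"az": 0,"hand": 38}
  ]
}}

```text
t: 3.62
tcp_pos: [0.4159, 0.2077, 0.1987]
ee_rot: [-0.582, -3.087, 0.0]
wrist_force: [-0.2, -0.3, 0.7]
finger_gap: 0.0439
gripper_force: 45.0
```

Request:
{"fn": "send_rows", "kwargs": {
  "motion": [
    {"x": 0,"y": 0,"z": 0.3,"ax": 0,"ay": 0,"az": 0,"hand": 38},
    {"x": 0,"y": 0,"z": 1.0,"ax": 0,"ay": 0,"az": 0,"hand": 38},
    {"x": 0,"y": 0,"z": 2.0,"ax": 0,"ay": 0,"az": 0,"hand": 38},
    {"x": 0.5,"y": 0.2,"z": 2.7,"ax": 0,"ay": 0,"az": 0,"hand": 38},
    {"x": 1.3,"y": 0.6,"z": 3.0,"ax": 0,"ay": 0,"az": 0,"hand": 38},
    {"x": 2.3,"y": 1.1,"z": 3.0,"ax": 0,"ay": 0,"az": 0,"hand": 38},
    {"x": 3.2,"y": 1.5,"z": 3.0,"ax": 0,"ay": 0,"az": 0,"hand": 38},
    {"x": 3.8,"y": 1.8,"z": 3.0,"ax": 0,"ay": 0,"az": 0,"hand": 38},
    {"x": 4.0,"y": 1.85,"z": 3.0,"ax": 0,"ay": 0,"az": 0,"hand": 38},
    {"x": 4.0,"y": 1.85,"z": 3.0,"ax": 0,"ay": 0,"az": 0,"hand": 38},
    {"x": 4.0,"y": 1.85,"z": 3.0,"ax": 0,"ay": 0,"az": 0,"hand": 38}
  ]
}}

```text
t: 5.0
tcp_pos: [0.575, 0.2812, 0.3188]
ee_rot: [-0.582, -3.086, 0.002]
wrist_force: [0.8, 0.3, -1.7]
finger_gap: 0.0436
gripper_force: 45.0
```

```bash
python3 - <<'E'
from h import *
import pickle
s=ctrl.read_state();pickle.dump(s,open('w3.pkl','wb'));print(s['tcp_pos'],s['ee_rot'],s['finger_gap'],s['t'])
save('wrist','w3.png',None,1.4)
E
```

```text
[0.57495261 0.28122056 0.31882794] [-5.82036270e-01 -3.08582816e+00  1.58473751e-03] 0.04361086007888785 5.0
```

View pics/w3.png

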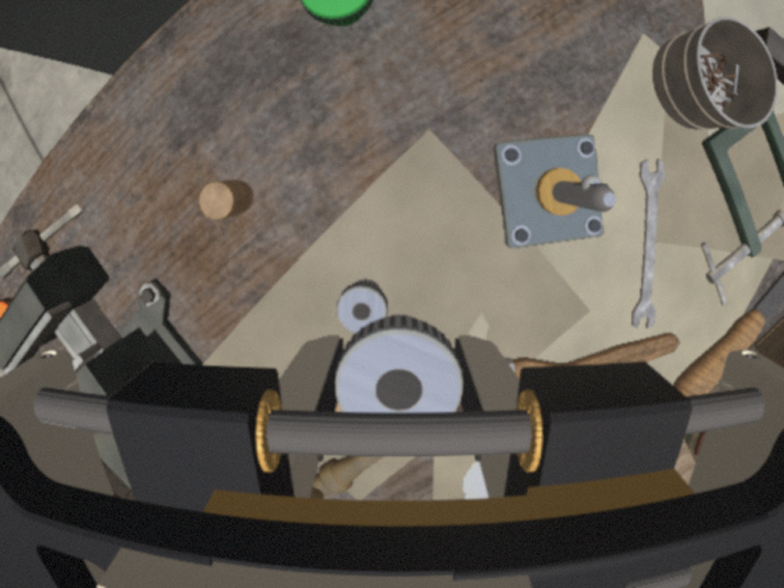

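The view shows the rod tip at (608,201), the foot's four top corners, the bore of the held sleeve at (399,389) and the brass ring at about (562,191).

```bash
python3 - <<'E'
from h import *
import pickle
s=pickle.load(open('w3.pkl','rb'));f=1/1.4
tip=wonz(s,607*f,200*f,.096);b=wonz(s,399*f,389*f,s['tcp_pos'][2]-.1587)
c=[wonz(s,u*f,v*f,.012) for u,v in[(497,143),(599,136),(604,236),(509,247)]]
print('tip',tip,'bore',b,'foot',np.mean(c,0),'tcp-off',b-s['tcp_pos'])
for q in c:print(q)
for z in(.02,.024,.03,.034,.038):print(z,wonz(s,563*f,191*f,z))
print('shift units tip',(tip-b)/.04,'foot',(np.mean(c,0)-b)/.04)
E
```

```text
tip [0.55319467 0.39716336 0.096     ] bore [0.57516813 0.28222636 0.16012794] foot [0.55353969 0.39937989 0.012     ] tcp-off [ 0.00021552  0.00100579 -0.1587    ]
[0.51235049 0.3730065  0.012     ]
[0.52908439 0.44233011 0.012     ]
[0.59449433 0.42440368 0.012     ]
[0.57822956 0.35777926 0.012     ]
0.02 [0.55448145 0.40210158 0.02      ]
0.024 [0.55382142 0.40075825 0.024     ]
0.03 [0.55283137 0.39874327 0.03      ]
0.034 [0.55217134 0.39739995 0.034     ]
0.038 [0.55151131 0.39605662 0.038     ]
shift units tip [-0.5493365   2.87342507 -1.60319855] foot [-0.54071088  2.92883835 -3.70319855]
```

Request:
{"fn": "send_rows", "kwargs": {
  "motion": [
    {"x": -0.1,"y": 0.6,"z": 0,"ax": 0,"ay": 0,"az": 0,"hand": 38},
    {"x": -0.25,"y": 1.4,"z": 0,"ax": 0,"ay": 0,"az": 0,"hand": 38},
    {"x": -0.4,"y": 2.2,"z": 0,"ax": 0,"ay": 0,"az": 0,"hand": 38},
    {"x": -0.5,"y": 2.7,"z": 0,"ax": 0,"ay": 0,"az": 0,"hand": 38},
    {"x": -0.53,"y": 2.9,"z": -0.2,"ax": 0,"ay": 0,"az": 0,"hand": 38},
    {"x": -0.53,"y": 2.9,"z": -0.4,"ax": 0,"ay": 0,"az": 0,"hand": 38},
    {"x": -0.53,"y": 2.9,"z": -0.4,"ax": 0,"ay": 0,"az": 0,"hand": 38},
    {"x": -0.53,"y": 2.9,"z": -0.4,"ax": 0,"ay": 0,"az": 0,"hand": 38}
  ]
}}

```text
t: 6.05
tcp_pos: [0.5555, 0.3964, 0.3027]
ee_rot: [0.585, 3.086, -0.001]
wrist_force: [1.0, 0.4, -1.6]
finger_gap: 0.044
gripper_force: 45.0
```

```bash
python3 - <<'E'
from h import *
a=get_image('scene');b=get_image('top')
cv2.imwrite('pics/raw_s4.png',a[:,:,::-1]);cv2.imwrite('pics/raw_t4.png',b[:,:,::-1])
f=lambda i,x,y:cv2.resize(i[y:y+80,x:x+80],(400,400),interpolation=cv2.INTER_CUBIC)
cv2.imwrite('pics/c4.png',np.hstack([f(a,216,150),f(b,188,140)])[:,:,::-1])
s=ctrl.read_state();print(s['tcp_pos'],s['wrist_force'],s['finger_gap'])
E
```

```text
[0.55529043 0.39692822 0.30310609] [ 0.08257256 -0.02408978 -0.28693549] 0.04365240273233411
```

View pics/c4.png

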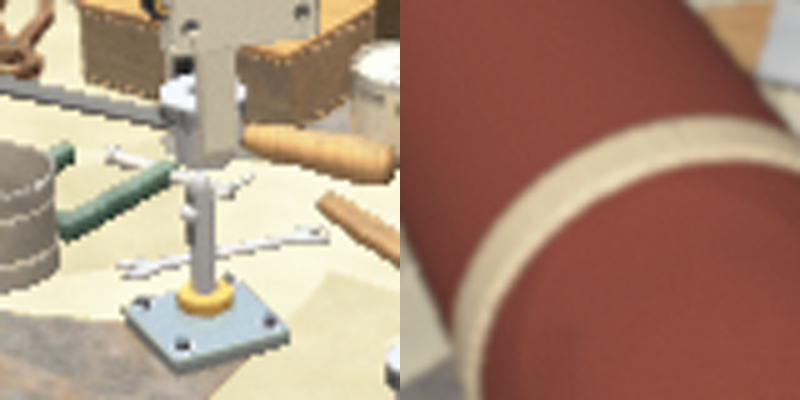

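In the scene crop the head is centred at column 203, directly above the rod at column 203. The arm hides the top view. I'll ease down and watch the side forces.

Request:
{"fn": "send_rows", "kwargs": {
  "motion": [
    {"x": 0,"y": 0,"z": -0.1,"ax": 0,"ay": 0,"az": 0,"hand": 38},
    {"x": 0,"y": 0,"z": -0.2,"ax": 0,"ay": 0,"az": 0,"hand": 38},
    {"x": 0,"y": 0,"z": -0.28,"ax": 0,"ay": 0,"az": 0,"hand": 38},
    {"x": 0,"y": 0,"z": -0.35,"ax": 0,"ay": 0,"az": 0,"hand": 38},
    {"x": 0,"y": 0,"z": -0.35,"ax": 0,"ay": 0,"az": 0,"hand": 38}
  ]
}}

```text
t: 6.78
tcp_pos: [0.5546, 0.3977, 0.2883]
ee_rot: [-0.582, -3.087, 0.001]
wrist_force: [0.4, 0.3, -0.7]
finger_gap: 0.044
gripper_force: 45.0
```

Request:
{"fn": "send_rows", "kwargs": {
  "motion": [
    {"x": 0,"y": 0,"z": -0.04,"ax": 0,"ay": 0,"az": 0,"hand": 38},
    {"x": 0,"y": 0,"z": -0.08,"ax": 0,"ay": 0,"az": 0,"hand": 38},
    {"x": 0,"y": 0,"z": -0.12,"ax": 0,"ay": 0,"az": 0,"hand": 38},
    {"x": 0,"y": 0,"z": -0.12,"ax": 0,"ay": 0,"az": 0,"hand": 38}
  ]
}}

```text
t: 7.28
tcp_pos: [0.5542, 0.3979, 0.2837]
ee_rot: [-0.581, -3.086, 0.001]
wrist_force: [-1.6, 0.3, 0.6]
finger_gap: 0.0436
gripper_force: 45.0
```

```bash
python3 - <<'E'
from h import *
L=[]
for i in range(6):
  s=ctrl.read_state();L.append(np.r_[s['tcp_pos'],s['wrist_force'],s['wrist_torque']]);get_image('wrist')
print(np.mean(L,0).round(4),np.std(L,0).round(4))
E
```

```text
[ 0.5542  0.3979  0.2837 -1.7923  0.1574 -0.451  -0.011   0.5192 -0.0295] [0.     0.     0.     0.2251 0.65   0.7756 0.0257 0.047  0.028 ]
```

Request:
{"fn": "send_rows", "kwargs": {
  "motion": [
    {"x": -0.02,"y": 0,"z": 0,"ax": 0,"ay": 0,"az": 0,"hand": 38},
    {"x": -0.02,"y": 0,"z": 0,"ax": 0,"ay": 0,"az": 0,"hand": 38},
    {"x": -0.02,"y": 0,"z": -0.03,"ax": 0,"ay": 0,"az": 0,"hand": 38},
    {"x": -0.02,"y": 0,"z": -0.06,"ax": 0,"ay": 0,"az": 0,"hand": 38},
    {"x": -0.02,"y": 0,"z": -0.06,"ax": 0,"ay": 0,"az": 0,"hand": 38}
  ]
}}

```text
t: 8.2
tcp_pos: [0.5539, 0.3978, 0.2815]
ee_rot: [-0.582, -3.087, 0.0]
wrist_force: [-2.2, 0.3, -0.2]
finger_gap: 0.0439
gripper_force: 45.0
```

Request:
{"fn": "send_rows", "kwargs": {
  "motion": [
    {"x": -0.03,"y": 0,"z": 0,"ax": 0,"ay": 0,"az": 0,"hand": 38},
    {"x": -0.03,"y": 0,"z": 0,"ax": 0,"ay": 0,"az": 0,"hand": 38},
    {"x": -0.03,"y": 0,"z": -0.04,"ax": 0,"ay": 0,"az": 0,"hand": 38},
    {"x": -0.03,"y": 0,"z": -0.04,"ax": 0,"ay": 0,"az": 0,"hand": 38}
  ]
}}

```text
t: 8.7
tcp_pos: [0.5531, 0.3975, 0.2798]
ee_rot: [0.582, 3.086, -0.0]
wrist_force: [-0.5, -0.2, -0.7]
finger_gap: 0.0436
gripper_force: 45.0
```

Request:
{"fn": "send_rows", "kwargs": {
  "motion": [
    {"x": 0,"y": 0,"z": -0.025,"ax": 0,"ay": 0,"az": 0,"hand": 38},
    {"x": 0,"y": 0,"z": -0.05,"ax": 0,"ay": 0,"az": 0,"hand": 38},
    {"x": 0,"y": 0,"z": -0.075,"ax": 0,"ay": 0,"az": 0,"hand": 38},
    {"x": 0,"y": 0,"z": -0.1,"ax": 0,"ay": 0,"az": 0,"hand": 38},
    {"x": 0,"y": 0,"z": -0.1,"ax": 0,"ay": 0,"az": 0,"hand": 38}
  ]
}}

```text
t: 9.32
tcp_pos: [0.5524, 0.3981, 0.2761]
ee_rot: [-0.581, -3.087, -0.0]
wrist_force: [-1.5, -0.3, 1.8]
finger_gap: 0.0436
gripper_force: 45.0
```

Request:
{"fn": "send_rows", "kwargs": {
  "motion": [
    {"x": 0,"y": 0,"z": -0.025,"ax": 0,"ay": 0,"az": 0,"hand": 38},
    {"x": 0,"y": 0,"z": -0.05,"ax": 0,"ay": 0,"az": 0,"hand": 38},
    {"x": 0,"y": 0,"z": -0.075,"ax": 0,"ay": 0,"az": 0,"hand": 38},
    {"x": 0,"y": 0,"z": -0.1,"ax": 0,"ay": 0,"az": 0,"hand": 38},
    {"x": 0,"y": 0,"z": -0.1,"ax": 0,"ay": 0,"az": 0,"hand": 38}
  ]
}}

```text
t: 9.95
tcp_pos: [0.5524, 0.398, 0.2741]
ee_rot: [-0.582, -3.087, -0.001]
wrist_force: [-3.8, -1.3, 11.8]
finger_gap: 0.0439
gripper_force: 45.0
```

Request:
{"fn": "send_rows", "kwargs": {
  "motion": [
    {"x": 0,"y": 0,"z": -0.025,"ax": 0,"ay": 0,"az": 0,"hand": 38},
    {"x": 0,"y": 0,"z": -0.05,"ax": 0,"ay": 0,"az": 0,"hand": 38},
    {"x": 0,"y": 0,"z": -0.05,"ax": 0,"ay": 0,"az": 0,"hand": 38},
    {"x": 0,"y": 0,"z": -0.05,"ax": 0,"ay": 0,"az": 0,"hand": 38}
  ]
}}

```text
t: 10.45
tcp_pos: [0.5521, 0.3981, 0.2707]
ee_rot: [-0.581, -3.086, -0.0]
wrist_force: [-3.1, -0.8, 7.9]
finger_gap: 0.0437
gripper_force: 45.0
```

Request:
{"fn": "send_rows", "kwargs": {
  "motion": [
    {"x": 0,"y": 0,"z": -0.06,"ax": 0,"ay": 0,"az": 0,"hand": 38},
    {"x": 0,"y": 0,"z": -0.12,"ax": 0,"ay": 0,"az": 0,"hand": 38},
    {"x": 0,"y": 0,"z": -0.18,"ax": 0,"ay": 0,"az": 0,"hand": 38},
    {"x": 0,"y": 0,"z": -0.24,"ax": 0,"ay": 0,"az": 0,"hand": 38},
    {"x": 0,"y": 0,"z": -0.3,"ax": 0,"ay": 0,"az": 0,"hand": 38},
    {"x": 0,"y": 0,"z": -0.36,"ax": 0,"ay": 0,"az": 0,"hand": 38},
    {"x": 0,"y": 0,"z": -0.42,"ax": 0,"ay": 0,"az": 0,"hand": 38},
    {"x": 0,"y": 0,"z": -0.48,"ax": 0,"ay": 0,"az": 0,"hand": 38},
    {"x": 0,"y": 0,"z": -0.5,"ax": 0,"ay": 0,"az": 0,"hand": 38},
    {"x": 0,"y": 0,"z": -0.5,"ax": 0,"ay": 0,"az": 0,"hand": 38}
  ]
}}

```text
t: 11.7
tcp_pos: [0.5519, 0.3982, 0.2499]
ee_rot: [-0.581, -3.085, 0.0]
wrist_force: [-4.6, 0.6, 4.1]
finger_gap: 0.044
gripper_force: 45.0
```

Request:
{"fn": "send_rows", "kwargs": {
  "motion": [
    {"x": 0,"y": 0,"z": -0.05,"ax": 0,"ay": 0,"az": 0,"hand": 38},
    {"x": 0,"y": 0,"z": -0.1,"ax": 0,"ay": 0,"az": 0,"hand": 38},
    {"x": 0,"y": 0,"z": -0.15,"ax": 0,"ay": 0,"az": 0,"hand": 38},
    {"x": 0,"y": 0,"z": -0.2,"ax": 0,"ay": 0,"az": 0,"hand": 38},
    {"x": 0,"y": 0,"z": -0.25,"ax": 0,"ay": 0,"az": 0,"hand": 38},
    {"x": 0,"y": 0,"z": -0.3,"ax": 0,"ay": 0,"az": 0,"hand": 38},
    {"x": 0,"y": 0,"z": -0.3,"ax": 0,"ay": 0,"az": 0,"hand": 38}
  ]
}}

```text
t: 12.58
tcp_pos: [0.5519, 0.3982, 0.237]
ee_rot: [-0.581, -3.085, 0.001]
wrist_force: [-4.5, 1.1, 1.1]
finger_gap: 0.0436
gripper_force: 45.0
```

Request:
{"fn": "send_rows", "kwargs": {
  "motion": [
    {"x": 0,"y": 0,"z": -0.025,"ax": 0,"ay": 0,"az": 0,"hand": 38},
    {"x": 0,"y": 0,"z": -0.05,"ax": 0,"ay": 0,"az": 0,"hand": 38},
    {"x": 0,"y": 0,"z": -0.075,"ax": 0,"ay": 0,"az": 0,"hand": 38},
    {"x": 0,"y": 0,"z": -0.1,"ax": 0,"ay": 0,"az": 0,"hand": 38},
    {"x": 0,"y": 0,"z": -0.1,"ax": 0,"ay": 0,"az": 0,"hand": 38}
  ]
}}

```text
t: 13.2
tcp_pos: [0.5519, 0.398, 0.2331]
ee_rot: [-0.581, -3.085, 0.001]
wrist_force: [-5.1, 1.4, 0.0]
finger_gap: 0.0437
gripper_force: 45.0
```

Request:
{"fn": "send_rows", "kwargs": {
  "motion": [
    {"x": 0,"y": 0,"z": -0.025,"ax": 0,"ay": 0,"az": 0,"hand": 38},
    {"x": 0,"y": 0,"z": -0.05,"ax": 0,"ay": 0,"az": 0,"hand": 38},
    {"x": 0,"y": 0,"z": -0.05,"ax": 0,"ay": 0,"az": 0,"hand": 38}
  ]
}}

```text
t: 13.58
tcp_pos: [0.5521, 0.3978, 0.2305]
ee_rot: [-0.581, -3.085, 0.002]
wrist_force: [-4.0, 0.8, -4.7]
finger_gap: 0.0438
gripper_force: 45.0
```

```bash
cat > m.py <<'E'
from h import *
L=[]
for i in range(6):
  s=ctrl.read_state();L.append(np.r_[s['tcp_pos'],s['wrist_force'],s['wrist_torque']]);get_image('wrist')
print(np.mean(L,0).round(4))
E
python3 m.py
```

```text
[ 0.5522  0.3978  0.2306 -4.1937  1.9401 -5.8475  0.3848  0.8298 -0.0139]
```

Request:
{"fn": "send_rows", "kwargs": {
  "motion": [
    {"x": 0,"y": 0,"z": -0.02,"ax": 0,"ay": 0,"az": 0,"hand": 38},
    {"x": 0,"y": 0,"z": -0.02,"ax": 0,"ay": 0,"az": 0,"hand": 38},
    {"x": 0,"y": 0,"z": -0.02,"ax": 0,"ay": 0,"az": 0,"hand": 38}
  ]
}}

```text
t: 14.25
tcp_pos: [0.5522, 0.3977, 0.2307]
ee_rot: [-0.582, -3.086, 0.002]
wrist_force: [-5.2, 1.6, -7.0]
finger_gap: 0.0439
gripper_force: 45.0
```

```bash
python3 m.py
```

```text
[ 0.5522  0.3977  0.2307 -4.9278  1.5469 -5.9562  0.3539  0.999   0.007 ]
```

```bash
python3 - <<'E'
from h import *
a=get_image('scene');b=get_image('wrist')
cv2.imwrite('pics/raw_s5.png',a[:,:,::-1]);cv2.imwrite('pics/raw_w5.png',b[:,:,::-1])
a=cv2.resize(a[110:250,185:325],(400,400),interpolation=cv2.INTER_CUBIC)
b=cv2.resize(b[200:340,215:355],(400,400),interpolation=cv2.INTER_CUBIC)
cv2.imwrite('pics/c5.png',np.hstack([a,b])[:,:,::-1])
s=ctrl.read_state();print(s['effort'].round(2),s['joint_pos'].round(3))
E
```

```text
[  2.9  -55.75   3.37 -16.47   0.86  -0.78   0.  ] [-0.668  0.845  0.022  1.49  -0.023  0.808  0.561]
```

View pics/c5.png

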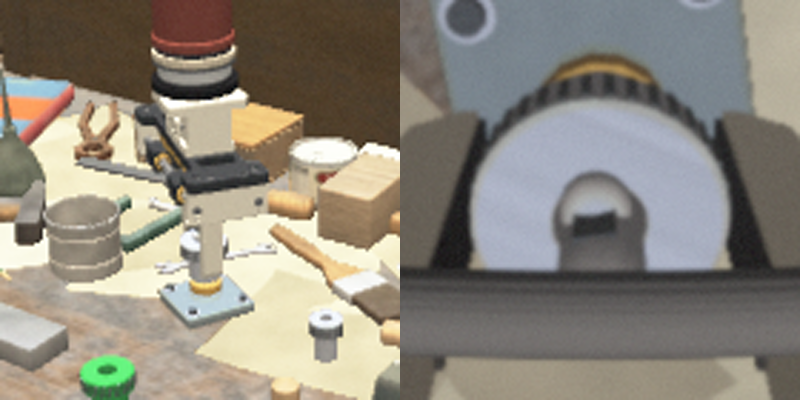

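In the wrist crop the ball shows above the head at (597,205). The hand still feels a downward pull, so the ball is rolling over the top edge and the click is very close. I'll step a little further.

Request:
{"fn": "send_rows", "kwargs": {
  "motion": [
    {"x": 0,"y": 0,"z": -0.02,"ax": 0,"ay": 0,"az": 0,"hand": 38},
    {"x": 0,"y": 0,"z": -0.02,"ax": 0,"ay": 0,"az": 0,"hand": 38}
  ]
}}

```text
t: 14.9
tcp_pos: [0.5524, 0.3977, 0.2304]
ee_rot: [-0.582, -3.086, 0.001]
wrist_force: [-4.7, 2.0, -4.5]
finger_gap: 0.0438
gripper_force: 45.0
```

```bash
python3 m.py
```

```text
[ 5.5240e-01  3.9760e-01  2.3040e-01 -4.9027e+00  1.6546e+00 -4.5838e+00
  2.4890e-01  1.0309e+00 -4.7000e-03]
```

The sideways force of about 5 N lies along the jig's -x direction, so the ball still bears on the sleeve's top edge. About 1–2 mm remain.

Request:
{"fn": "send_rows", "kwargs": {
  "motion": [
    {"x": 0,"y": 0,"z": -0.02,"ax": 0,"ay": 0,"az": 0,"hand": 38},
    {"x": 0,"y": 0,"z": -0.02,"ax": 0,"ay": 0,"az": 0,"hand": 38}
  ]
}}

```text
t: 15.45
tcp_pos: [0.5529, 0.3975, 0.2297]
ee_rot: [0.582, 3.087, -0.001]
wrist_force: [-3.7, 0.3, -4.7]
finger_gap: 0.0439
gripper_force: 45.0
```

```bash
python3 m.py
```

```text
[ 0.5529  0.3975  0.2296 -4.1027  0.907  -4.2429  0.1995  0.8244 -0.0127]
```

Request:
{"fn": "send_rows", "kwargs": {
  "motion": [
    {"x": 0,"y": 0,"z": -0.015,"ax": 0,"ay": 0,"az": 0,"hand": 38},
    {"x": 0,"y": 0,"z": -0.015,"ax": 0,"ay": 0,"az": 0,"hand": 38}
  ]
}}

```text
t: 16.0
tcp_pos: [0.5532, 0.3975, 0.2291]
ee_rot: [0.582, 3.086, 0.0]
wrist_force: [-1.9, 0.5, -4.4]
finger_gap: 0.0441
gripper_force: 45.0
```

```bash
python3 m.py
```

```text
[ 0.5531  0.3975  0.2291 -2.7641  0.2616 -3.7485  0.0786  0.5947  0.0156]
```

Request:
{"fn": "send_rows", "kwargs": {
  "motion": [
    {"x": 0,"y": 0,"z": -0.015,"ax": 0,"ay": 0,"az": 0,"hand": 38},
    {"x": 0,"y": 0,"z": -0.015,"ax": 0,"ay": 0,"az": 0,"hand": 38}
  ]
}}

```text
t: 16.55
tcp_pos: [0.5532, 0.3976, 0.2287]
ee_rot: [0.582, 3.086, 0.001]
wrist_force: [-1.8, -0.6, -1.3]
finger_gap: 0.0437
gripper_force: 45.0
```

```bash
python3 m.py
```

```text
[ 0.5532  0.3976  0.2287 -1.4745  0.1375 -1.4513 -0.0081  0.3914  0.0255]
```

Request:
{"fn": "send_rows", "kwargs": {
  "motion": [
    {"x": 0,"y": 0,"z": -0.012,"ax": 0,"ay": 0,"az": 0,"hand": 38},
    {"x": 0,"y": 0,"z": -0.012,"ax": 0,"ay": 0,"az": 0,"hand": 38}
  ]
}}

```text
t: 17.1
tcp_pos: [0.5532, 0.3977, 0.2282]
ee_rot: [0.582, 3.086, 0.001]
wrist_force: [-0.1, -0.8, -0.9]
finger_gap: 0.0439
gripper_force: 45.0
```

```bash
python3 m.py; python3 - <<'E'
from h import *
b=get_image('wrist');a=cv2.imread('pics/raw_w5.png')[:,:,::-1]
cv2.imwrite('pics/raw_w6.png',b[:,:,::-1])
f=lambda i:cv2.resize(i[240:310,250:320],(400,400),interpolation=cv2.INTER_CUBIC)
cv2.imwrite('pics/c6.png',np.hstack([f(a),f(b)])[:,:,::-1])
E
```

```text
[ 0.5531  0.3977  0.2281 -0.1263  0.426  -1.06   -0.0193  0.0409  0.0141]
```

View pics/c6.png

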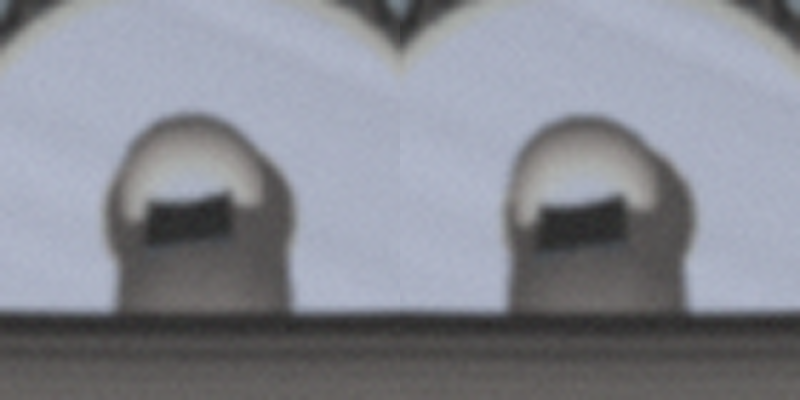

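The side force and moment have dropped to zero and only the sleeve's weight remains. The ball shows fully out above the head, and there was no ring contact. That is the click, so I'll release.

Request:
{"fn": "send_rows", "kwargs": {
  "motion": [
    {"x": 0,"y": 0,"z": 0,"ax": 0,"ay": 0,"az": 0,"hand": 48},
    {"x": 0,"y": 0,"z": 0,"ax": 0,"ay": 0,"az": 0,"hand": 70},
    {"x": 0,"y": 0,"z": 0,"ax": 0,"ay": 0,"az": 0,"hand": 70},
    {"x": 0,"y": 0,"z": 0,"ax": 0,"ay": 0,"az": 0,"hand": 70},
    {"x": 0,"y": 0,"z": 0.3,"ax": 0,"ay": 0,"az": 0,"hand": 70},
    {"x": 0,"y": 0,"z": 1.0,"ax": 0,"ay": 0,"az": 0,"hand": 70},
    {"x": 0,"y": 0,"z": 1.8,"ax": 0,"ay": 0,"az": 0,"hand": 70},
    {"x": -0.6,"y": 0,"z": 2.3,"ax": 0,"ay": 0,"az": 0,"hand": 70},
    {"x": -1.5,"y": -0.5,"z": 2.5,"ax": 0,"ay": 0,"az": 0,"hand": 70},
    {"x": -2.5,"y": -1,"z": 2.5,"ax": 0,"ay": 0,"az": 0,"hand": 70},
    {"x": -3,"y": -1.5,"z": 2.5,"ax": 0,"ay": 0,"az": 0,"hand": 70},
    {"x": -3,"y": -1.5,"z": 2.5,"ax": 0,"ay": 0,"az": 0,"hand": 70},
    {"x": -3,"y": -1.5,"z": 2.5,"ax": 0,"ay": 0,"az": 0,"hand": 70}
  ]
}}

```text
t: 19.08
tcp_pos: [0.4336, 0.3384, 0.3287]
ee_rot: [0.582, 3.085, 0.004]
wrist_force: [0.2, 0.1, -0.3]
finger_gap: 0.0699
gripper_force: 0.0
```

```bash
python3 - <<'E'
from h import *
a=get_image('scene');cv2.imwrite('pics/raw_s7.png',a[:,:,::-1])
cv2.imwrite('pics/c7.png',cv2.resize(a[140:250,190:300],(600,600),interpolation=cv2.INTER_CUBIC)[:,:,::-1])
print(ctrl.read_state()['tcp_pos'])
E
```

```text
[0.43365467 0.33848822 0.32842276]
```

View pics/c7.png

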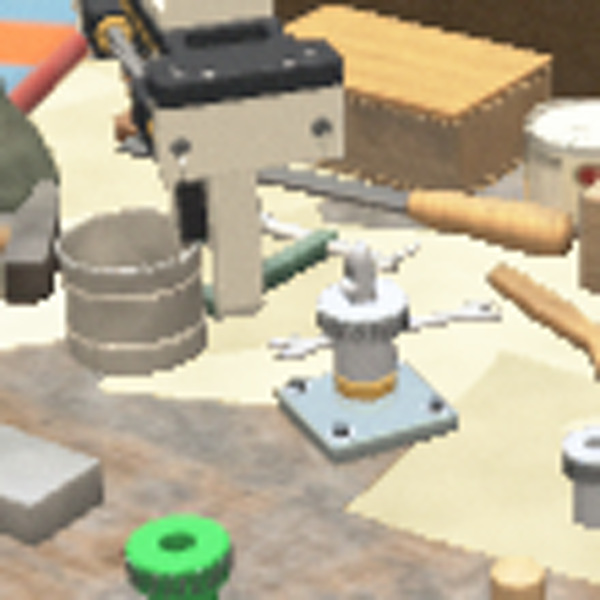

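The sleeve sits head up on the rod, just above the brass ring, with the ball out above it at about (358,290). The gripper is clear, so I'm handing in.

```bash
python3 -c "
from rig import ctrl
print(ctrl.sign_off())"
```

```text
the job is handed in; nothing more can be done
None
```

I put the wide-headed sleeve on the rod head up and pressed it down to the click, where the ball sprang out above it; I felt no ring contact before letting go, and handed the job in at about 19 s.

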